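Clip a phone into the repair cradle and lay out its parts and tools

TASK

Set up the next phone for repair: press the white phone chassis down into the grey cradle until the orange sprung latch at each end snaps back over it, then lay the black battery flat and lengthwise on the middle of the chassis. On the bench, lay the red screwdriver alongside the cradle on its right, with the black tweezers between it and the cradle, all parallel and level with the cradle's middle. Set the dish of screws to the left of the cradle, level with its middle, never tipping it; keep tools and dish within 10 cm of the cradle.

Things in the scene. Friction and masses are not known exactly. Their poses are not given: they have to be found in the camera images.
- cradle: Fixed grey phone cradle with black corner guides. Plate 172 x 96 x 8 mm; origin on the bench under its centre; x = long axis, pointing away from the robot, y = left, z up. The phone goes in with its long side along x, centred, and rests on blue pads 14 mm above the bench; 4 mm play either side between the guides, which flare out 4 mm more at the mouth (25 mm high); the latches push it to the middle lengthwise. Both sides are open for fingers within 27 mm of the middle.
- latch_near (a joint): Orange sprung latch at the near (robot's) end of the cradle, 20 mm wide, its top 44 mm above the bench; its inner face slopes like a funnel, taking a chassis up to 6 mm off-centre. Joint value: metres slid outwards along the cradle's long axis; 0 = closed, hook reaching 3 mm over the end of a seated phone; stop at 0.012. The spring (2 N closed, 3.5 N at 5 mm) closes it by itself.
- latch_far (a joint): Orange sprung latch at the far end of the cradle, 20 mm wide, its top 44 mm above the bench; its inner face slopes like a funnel, taking a chassis up to 6 mm off-centre. Joint value: metres slid outwards along the cradle's long axis; 0 = closed, hook reaching 3 mm over the end of a seated phone; stop at 0.012. The spring (2 N closed, 3.5 N at 5 mm) closes it by itself.
- chassis_mid (a point): White stripped phone chassis, a frame 56 x 100 x 8 mm with an empty battery bay in the middle (solid to the touch, flat top). Point at its centre, half-way up; y = its long axis, z up. Either end may go to the far latch. Lies on the bench. Pushing it down past both latches takes about 6 to 10 N on its middle; it then lies flat, its top 22 mm above the bench.
- battery_mid (a point): Black flat phone battery, 42 x 64 x 5 mm plus a little gold connector (a grey one of the same size is not wanted). Point at its centre, half-way up; y = its long axis, z up. Lies on the bench.
- dish_mid (a point): Round clear dish, 47 mm across, 10 mm high, tiny screws fixed in it. Point at its centre, half-way up; z up. Stands on the bench; grasp it across the outside.
- driver_mid (a point): Red precision screwdriver, 149 mm long (a blue one is not wanted). Point at the middle of its handle, half-way up; y = its long axis, pointing to the handle's end. Handle 12 mm wide, 13 mm high, 104 mm long; the thin blade sticks out a further 40 mm. Lies flat on the bench.
- tweezers_mid (a point): Black pointed tweezers, 122 mm long, 9 mm wide and 9 mm high, lying on the bench on edge, closed and rigid. Point at their centre, half-way up; y = their long axis.

How it is judged:
By the outcome, as a careful person would: the job done as asked, in the order asked, and still so for the second after the job is handed in, with the robot touching nothing.
It also fails if it takes over 136 s, if anything falls off the work surface, if the arm or the gripper's body presses on something with over 40 N, if the wrist force passes 120 N, or if a joint passes its speed limit or range.

ROBOT

A 6-joint arm with a two-finger parallel gripper is mounted at the origin on a cart in front of the work surface, level with it; the furniture and walls round the work are solid. World frame = base frame: x ahead of the robot, y to its left, z up, the work surface at z = 0. Lengths are in m, angles in rad, forces in N, time in s.
With the tool pointing down it reaches from about 0.35 to 0.775 m from the base axis. Payload 7.3 kg.
Tool frame: the origin (TCP) lies between the finger pads; the fingertips stand 11 mm ahead of it and the grasp point (between the pads) lies 8 mm behind it; z points along the fingers, y is the line along which they close (so a half turn about z gives the same grasp; the last joint's range is limited). The gripper opens to 92 mm and grips with 3 to 60 N. Pads are 19 mm wide; open, the fingers measure 130 mm over their backs; the gripper's body (75 mm by 190 mm) begins 47 mm behind the grasp point.
Start: joints at [1.158, 0.342, 1.524, -0, 1.275, -0.146], TCP at [0.138, 0.506, 0.238] pointing down, gripper open.
Joint ranges: [-2.53, 2.53], [-0.77, 2.02], [0.04, 2.7], [-1, 4.14], [0.28, 2.66], [-3.11, 3.11]. Speed limits (rad/s): [2.57, 2.57, 3.14, 3.14, 3.14, 3.14].

INTERFACE

Orientations are given as [roll, pitch, yaw] about the fixed x, y, z axes, in that order (R = Rz(yaw) Ry(pitch) Rx(roll)).
In Python, from station import ctrl gives the robot as it stands.
- The arm moves only by the tool carry_out, never from a script. Its argument "steps" is a list of rows, each a list of 6 numbers: the shift along the world's x, y, z in mm, then the turn, a rotation vector about the world's x, y, z in degrees. A call has 1 to 20 rows; each row is the pose to reach, as a shift and turn from the pose commanded when the call began; what a row does not reach only later rows make up. A row lasts 1/10 s, in which the tool goes at most 50 mm and 8.59 degrees, less where a joint would pass 70% of its speed; a pose out of reach is approached as far as the arm can. A call with a gripper value outside its range is refused whole. "fingers" is the opening, from 0 (shut) to 1 (fully open), set as the call begins (left out, the last holds). The fingers move at their own pace and stop on an object; "grip_force" is the grip in N (left out, the last holds). Time passes only in rows, so rows that repeat a pose let the fingers close. It gives the time, the measured TCP pose, the force, the opening and the grip force at its end, in the units of the state.
- ctrl.get_obs(): the state, without advancing time (a new reading comes with each control period).
- ctrl.camera(name): name is "scene" or "top" or "wrist"; returns the picture (420x560x3 uint8, red, green, blue); there is no depth.
- ctrl.get_calibration(name): a dict with "mtx" (3x3 intrinsics, pixels), "view" (4x4, takes a point from world to camera coordinates); the wrist camera has in their place "tool_from_camera" (4x4, takes a point from camera to tool coordinates, whose origin is the TCP and whose axes are the flange's). Camera axes: x right, y down, z forward; pixel columns grow to the right and rows downward; lengths in m; the calibration is good to about 2 mm. A picture is of the moment at which its call begins: read the wrist's pose just before it. get_calibration takes no time and is no camera call.
- ctrl.sign_off(): hands the job in; it is judged then, once.
The state is a dict: "time": time; "q": joint angles; "qd": joint speeds; "tau": joint torques, N m; "eef_pos": TCP position; "eef_rot": TCP orientation; "contact_force": force on the tool from outside, world axes, zero at the start; "ft_torque": the same for the moment, N m; "grip_width": finger opening in m; "gripper_force": force on a finger pad.
Only numpy, scipy, OpenCV 4.12 (cv2) and the standard library are available. Lean on these libraries where they do the work, as an engineer would, in place of code of your own. Each camera call takes 0.05 s, during which the arm holds its last target. There are 200 camera calls.

## Working session

There is one attempt and no reset: what is moved stays moved. The work goes in short steps, Python scripts to look and compute and a tool call to move; the robot and the scene stay as the last step left them, time stands still between calls to the robot, and variables do not carry over. Pictures are saved under pics/ and viewed, at most 14 in all, crops included, and the job is handed in when it is done.

Besides the shell and the picture viewer there is one more tool, called as name(argument=value, ...) on one line, values as JSON. carry_out: Moves the arm, as the interface text tells. Its arguments: {"type":"object","properties":{"steps":{"type":"array"},"fingers":{"type":"number"},"grip_force":{"type":"number"}},"required":["steps"]}

```bash
ls; mkdir -p pics; python3 - <<'E'
from station import ctrl
import cv2,numpy as np
np.set_printoptions(precision=4,suppress=True)
o=ctrl.get_obs();print(o)
for n in ("top","scene"):
    cv2.imwrite(f"pics/{n}0.png",ctrl.camera(n)[:,:,::-1]);print(n,ctrl.get_calibration(n))
print(ctrl.get_calibration("wrist"))
E
```

```text
pics
{'time': 0.0, 'q': array([ 1.158 ,  0.3427,  1.525 , -0.    ,  1.2754, -0.146 ]), 'qd': array([-0.0003, -0.0014, -0.0002,  0.002 , -0.0012, -0.0005]), 'tau': array([  0.0014, -43.1231, -24.4223,   0.0718,   0.0559,  -0.0001]), 'eef_pos': array([0.1382, 0.5061, 0.2371]), 'eef_rot': array([-3.1401, -0.0002,  2.8748]), 'contact_force': array([-0.6521, -0.2517, -0.0338]), 'ft_torque': array([-0.0296,  0.0281, -0.021 ]), 'gripper_force': 0.0, 'grip_width': 0.09195260114972346}
top {'mtx': array([[407.8005,   0.    , 287.031 ],
       [  0.    , 407.8005, 210.3148],
       [  0.    ,   0.    ,   1.    ]]), 'view': array([[-0.0084, -0.9998, -0.0189, -0.0118],
       [-0.9916,  0.0107, -0.1288,  0.5122],
       [ 0.129 ,  0.0177, -0.9915,  0.9668],
       [ 0.    ,  0.    ,  0.    ,  1.    ]])}
scene {'mtx': array([[404.3191,   0.    , 279.67  ],
       [  0.    , 404.3191, 206.2122],
       [  0.    ,   0.    ,   1.    ]]), 'view': array([[ 0.794 , -0.6079,  0.0023, -0.423 ],
       [-0.2289, -0.3024, -0.9253,  0.1619],
       [ 0.5632,  0.7342, -0.3793,  0.8246],
       [ 0.    ,  0.    ,  0.    ,  1.    ]])}
{'mtx': array([[373.2542,   0.    , 279.0468],
       [  0.    , 373.2542, 208.6374],
       [  0.    ,   0.    ,   1.    ]]), 'tool_from_camera': array([[-0.0009, -0.9614, -0.2753,  0.0755],
       [ 1.    , -0.0009, -0.0001, -0.0001],
       [-0.0001, -0.2753,  0.9614, -0.1462],
       [ 0.    ,  0.    ,  0.    ,  1.    ]])}
```

View pics/top0.png

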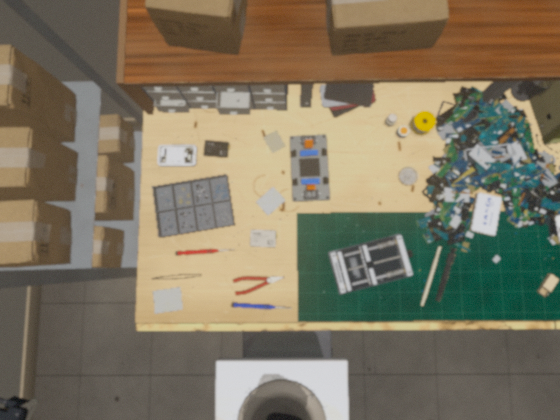

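View pics/scene0.png

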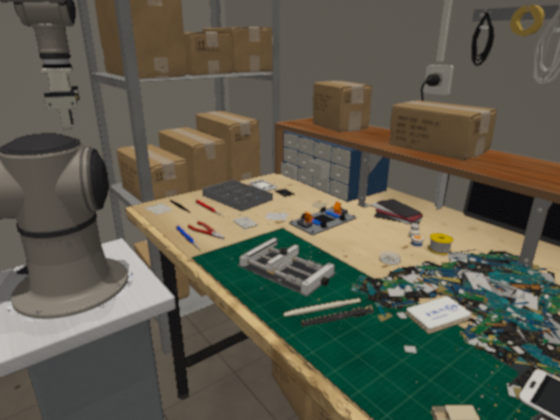

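The top view shows the cradle at (310,168), white chassis (177,155), black battery (216,149), red driver (205,252), tweezers (177,276) and dish (408,176). The scene view agrees. I'll enlarge for measuring.

```bash
cat > h.py <<'E'
import numpy as np,cv2
from scipy.spatial.transform import Rotation as R
from station import ctrl
np.set_printoptions(precision=4,suppress=True)
def cam(name,o=None):
    c=ctrl.get_calibration(name);K=c["mtx"]
    if name=="wrist":
        o=o or ctrl.get_obs();T=np.eye(4);T[:3,:3]=R.from_euler("xyz",o["eef_rot"]).as_matrix();T[:3,3]=o["eef_pos"]
        return K,T@c["tool_from_camera"]
    return K,np.linalg.inv(c["view"])
def px2w(K,T,uv,z):
    uv=np.atleast_2d(np.array(uv,float));d=np.c_[uv,np.ones(len(uv))]@np.linalg.inv(K).T@T[:3,:3].T
    return T[:3,3]+d*((z-T[2,3])/d[:,2])[:,None]
def w2px(K,T,p):
    q=(np.atleast_2d(p)-T[:3,3])@T[:3,:3]@K.T;return q[:,:2]/q[:,2:]
def shot(name,fn,crop=None,s=1):
    o=ctrl.get_obs();im=ctrl.camera(name)[:,:,::-1].copy();np.savez("pics/"+fn+".npz",im=im,p=o["eef_pos"],r=o["eef_rot"])
    if crop: im=im[crop[1]:crop[3],crop[0]:crop[2]]
    cv2.imwrite("pics/"+fn+".png",cv2.resize(im,None,fx=s,fy=s,interpolation=cv2.INTER_CUBIC));return cam(name,o)
E
python3 - <<'E'
import cv2
from h import *
im=cv2.imread("pics/top0.png")[100:320,140:440]
cv2.imwrite("pics/c0.png",cv2.resize(im,(795,583),interpolation=cv2.INTER_CUBIC))
K,T=cam("top")
for n,uv,z in [("cradle",(310,168),.01),("chassis",(177,155),.008),("batt",(216,149),.005),("driver",(197,252),.012),("tw",(177,276),.009),("dish",(408,176),.01)]:
    print(n,px2w(K,T,uv,z)[0])
E
```

```text
cradle [ 0.6228 -0.0756  0.01  ]
chassis [0.6619 0.2656 0.008 ]
batt [0.6772 0.1657 0.005 ]
driver [0.4129 0.2079 0.012 ]
tw [0.3544 0.2571 0.009 ]
dish [ 0.599  -0.3221  0.01  ]
```

View pics/c0.png

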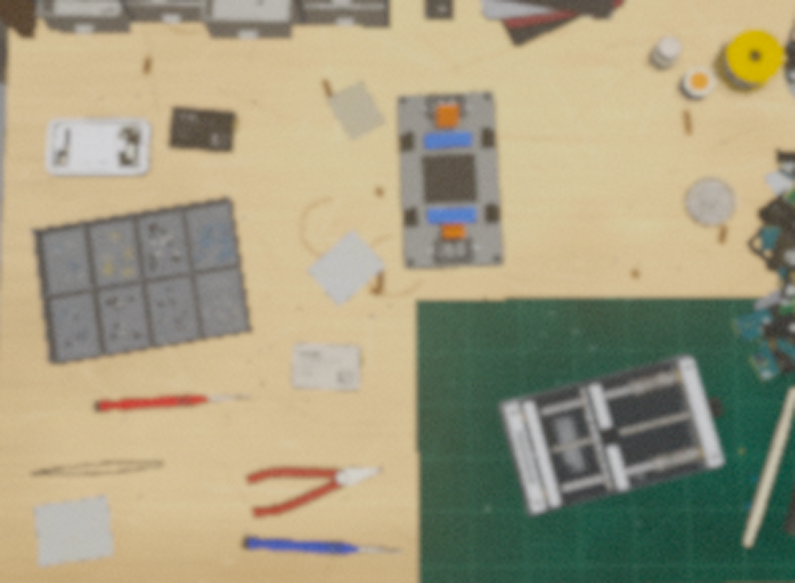

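The crop shows the cradle corners (399,95), (493,92), (503,266), (406,268), nearly square to the world axes. It also shows the chassis (97,147), battery (203,130), driver handle (96–205, ~403), tweezers (32–162, ~467) and dish (710,202).

```bash
python3 - <<'E'
from h import *
K,T=cam("top")
f=lambda uv,z: px2w(K,T,np.array(uv)/2.65+[140,100],z)
c=f([(399,95),(493,92),(503,266),(406,268)],.008);print("cradle",c[:,:2],c.mean(0)); d=c[:2].mean(0)-c[2:].mean(0);print(np.linalg.norm(d),np.degrees(np.arctan2(d[1],d[0])))
for n,uv,z in [("chassis",[(46,119),(149,119),(149,175),(46,175)],.008),("batt",[(172,107),(235,112),(232,152),(170,147)],.005),("driver",[(96,406),(204,399),(248,397)],.008),("tw",[(32,472),(162,464)],.008),("dish",[(710,202)],.01),("drawer",[(65,30),(250,38)],0.),("tray",[(35,232),(230,199)],.015),("dishgoal",[(342,184)],0)]:
    p=f(uv,z);print(n,p[:,:2].round(4).tolist(),p.mean(0))
E
```

```text
cradle [[ 0.7085 -0.027 ]
 [ 0.7102 -0.1182]
 [ 0.5394 -0.1241]
 [ 0.5385 -0.032 ]] [ 0.6242 -0.0753  0.008 ]
0.17051831882883528 1.8484073711820448
chassis [[0.6893, 0.3173], [0.6879, 0.2165], [0.6322, 0.2153], [0.6335, 0.3155]] [0.6607 0.2661 0.008 ]
batt [[0.7006, 0.1949], [0.6947, 0.1331], [0.6547, 0.1356], [0.6605, 0.1961]] [0.6776 0.1649 0.005 ]
driver [[0.4105, 0.2608], [0.4162, 0.159], [0.4177, 0.1176]] [0.4148 0.1791 0.008 ]
tw [[0.3497, 0.3193], [0.3561, 0.1975]] [0.3529 0.2584 0.008 ]
dish [[0.5985, -0.3219]] [ 0.5985 -0.3219  0.01  ]
drawer [[0.7825, 0.3041], [0.7714, 0.1198]] [0.777  0.2119 0.    ]
tray [[0.5762, 0.3218], [0.606, 0.1354]] [0.5911 0.2286 0.015 ]
dishgoal [[0.6228, 0.0292]] [0.6228 0.0292 0.    ]
```

carry_out(steps=[[50,-30,0,0,0,-8],[100,-60,0,0,0,-16],[150,-90,0,0,0,-24],[200,-120,0,0,0,-32],[250,-150,0,0,0,-40],[300,-180,0,0,0,-48],[350,-210,-10,0,0,-56],[400,-240,-20,0,0,-64],[450,-260,-30,0,0,-70],[500,-270,-40,0,0,-75],[520,-270,-50,0,0,-75],[520,-270,-50,0,0,-75],[520,-270,-50,0,0,-75]], fingers=1)

```text
time: 1.4
eef_pos: [0.6614, 0.2329, 0.1825]
eef_rot: [-3.137, 0.002, 1.561]
contact_force: [-0.4, -0.4, -1.1]
grip_width: 0.0918
gripper_force: 0.0
```

```bash
python3 - <<'E'
from h import *
K,T=shot("wrist","w1",None,1.42)
S=cam("scene");P=cam("top")
for z in (.1,.15,.2,.25,.3,.35):
    p=px2w(*P,[(125,82),(500,82)],z); print(z,p[:,:2].tolist(),w2px(*S,p).tolist())
print(w2px(K,T,[[.6607,.2661,.008],[.6776,.1649,.005]])*1.42)
E
```

```text
0.1 [[0.8184228135536409, 0.3688044379552233], [0.8031646234491012, -0.5229022739638158]] [[280.42726435868656, 145.09288747069184], [531.6069678366116, 226.85073801817234]]
0.15 [[0.7948756755517483, 0.3469947074607987], [0.7804428806911213, -0.4964749282427602]] [[278.9880808433098, 133.65952183199343], [518.9928617952274, 203.61711056837322]]
0.2 [[0.7713285375498559, 0.32518497696637416], [0.7577211379331414, -0.47004758252170475]] [[277.4512488350912, 121.45040319807238], [506.00329752257, 179.69193536721204]]
0.25 [[0.7477813995479633, 0.3033752464719495], [0.7349993951751617, -0.4436202368006492]] [[275.8064811783647, 108.38380688902858], [492.62125852812005, 155.0438701380397]]
0.3 [[0.7242342615460708, 0.281565515977525], [0.7122776524171817, -0.4171928910795936]] [[274.04199314158376, 94.3661109704197], [478.8286842548024, 129.6396495623914]]
0.35 [[0.7006871235441783, 0.25975578548310047], [0.6895559096592019, -0.3907655453585382]] [[272.1442196084544, 79.28954952298605], [464.6063887566842, 103.44393549433569]]
[[398.0752 215.13  ]
 [425.0726 367.8608]]
```

View pics/w1.png

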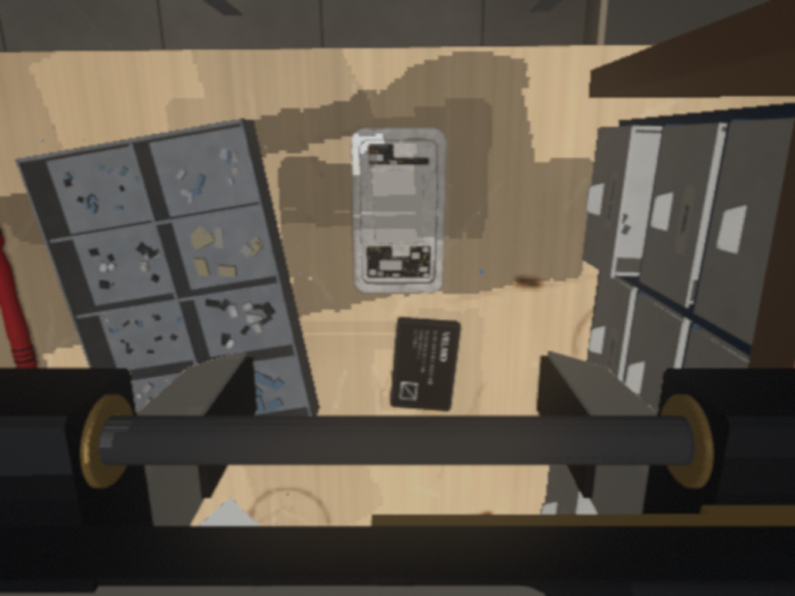

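The chassis appears at corners (352,128)–(446,292) and the battery at (400,317), (461,321), (449,410), (391,405). The drawers and shelf are close on the right, at x ≈ 0.77.

```bash
python3 - <<'E'
from h import *
d=np.load("pics/w1.npz");K,T=cam("wrist",dict(eef_pos=d["p"],eef_rot=d["r"]))
print(d["p"],d["r"],ctrl.get_obs()["q"])
f=lambda uv,z: px2w(K,T,np.array(uv)/1.42,z)
c=f([(352,128),(446,128),(443,292),(354,290)],.008);print(c,c.mean(0))
b=f([(400,317),(461,321),(449,410),(391,405)],.005);print(b,b.mean(0)); v=b[:2].mean(0)-b[2:].mean(0);print(np.degrees(np.arctan2(v[1],v[0])))
print(f([(585,270),(590,400),(540,500)],0.0))
E
```

```text
[0.6614 0.2329 0.1825] [-3.1371  0.0023  1.5614] [ 0.2324  0.7155  1.0358 -0.0002  1.395   0.2403]
[[0.6346 0.3165 0.008 ]
 [0.6888 0.3159 0.008 ]
 [0.6885 0.2177 0.008 ]
 [0.6326 0.2195 0.008 ]] [0.6611 0.2674 0.008 ]
[[0.6613 0.2004 0.005 ]
 [0.7006 0.1974 0.005 ]
 [0.6939 0.1339 0.005 ]
 [0.6547 0.1379 0.005 ]] [0.6776 0.1674 0.005 ]
84.01670362867966
[[0.779  0.2292 0.    ]
 [0.7905 0.138  0.    ]
 [0.7616 0.0583 0.    ]]
```

carry_out(steps=[[0,20,-30,0,0,0.5],[0,34,-60,0,0,0.5],[0,34,-100,0,0,0.5],[0,34,-130,0,0,0.5],[0,34,-150,0,0,0.5],[0,34,-160,0,0,0.5],[0,34,-166,0,0,0.5],[0,34,-166,0,0,0.5],[0,34,-166,0,0,0.5]])

```text
time: 2.35
eef_pos: [0.659, 0.2708, 0.0233]
eef_rot: [3.139, -0.001, 1.575]
contact_force: [0.2, -0.3, 0.3]
grip_width: 0.0917
gripper_force: 0.0
```

carry_out(steps=[[2,-4,-4,0,0,0],[2,-4,-9,0,0,0],[2,-4,-9,0,0,0]])

```text
time: 2.65
eef_pos: [0.6601, 0.266, 0.012]
eef_rot: [-3.141, 0.0, 1.574]
contact_force: [0.4, -0.5, -0.5]
grip_width: 0.0922
gripper_force: 0.0
```

carry_out(steps=[[0,0,0,0,0,0],[0,0,0,0,0,0],[0,0,0,0,0,0],[0,0,0,0,0,0],[0,0,0,0,0,0],[0,0,0,0,0,0]], fingers=0.4, grip_force=35)

```text
time: 3.25
eef_pos: [0.6605, 0.2665, 0.0128]
eef_rot: [3.141, -0.0, 1.575]
contact_force: [-0.2, 0.2, 1.0]
grip_width: 0.055
gripper_force: 35.0
```

carry_out(steps=[[0,0,30,0,0,0],[-10,0,80,0,0,0],[-30,-30,120,0,0,-8],[-45,-60,150,0,0,-16],[-60,-100,170,0,0,-24],[-75,-140,180,0,0,-32],[-90,-180,180,0,0,-40],[-105,-220,180,0,0,-48],[-120,-260,180,0,0,-56],[-135,-290,180,0,0,-64],[-150,-320,180,0,0,-72],[-160,-340,180,0,0,-80],[-165,-342,180,0,0,-88],[-165,-342,180,0,0,-88],[-165,-342,180,0,0,-88],[-165,-342,180,0,0,-88]])

```text
time: 4.85
eef_pos: [0.4957, -0.0751, 0.1928]
eef_rot: [3.142, -0.0, 0.042]
contact_force: [1.3, 0.2, -1.3]
grip_width: 0.0555
gripper_force: 35.0
```

```bash
python3 - <<'E'
from h import *
K,T=shot("wrist","w2",None,1.42)
o=ctrl.get_obs();print(o["eef_pos"],o["eef_rot"],o["qd"],o["grip_width"])
print(w2px(K,T,[[.6242,-.0753,.008]])*1.42)
E
```

```text
[ 0.4957 -0.075   0.1927] [ 3.1416 -0.0001  0.0417] [ 0.0007  0.001  -0.0003  0.0008  0.0011  0.011 ] 0.05524322207462464
[[406.6087  43.6142]]
```

View pics/w2.png

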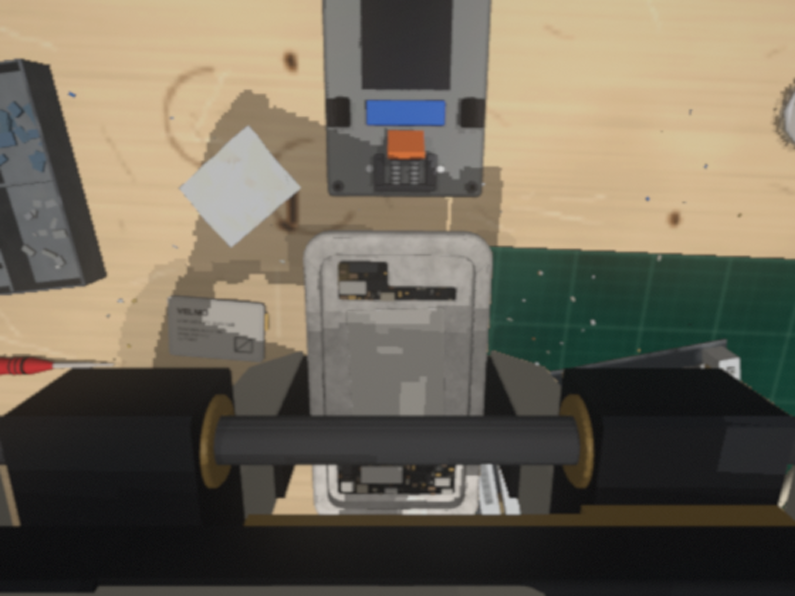

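The near end of the cradle shows corners (328,196) and (482,194). Its side edges leave the picture at (323,0) and (491,0), and the chassis hangs straight in the grip.

```bash
python3 - <<'E'
from h import *
d=np.load("pics/w2.npz");K,T=cam("wrist",dict(eef_pos=d["p"],eef_rot=d["r"]))
f=lambda uv,z: px2w(K,T,np.array(uv)/1.42,z)
c=f([(328,196),(482,194),(323,0),(491,0)],.008);print(c)
n=c[:2].mean(0);F=c[2:].mean(0);v=F-n;a=np.arctan2(v[1],v[0]);print(n,np.degrees(a),n+.086*v/np.linalg.norm(v))
e=c[0]-c[1];print(np.degrees(np.arctan2(-e[0],e[1])))
print(f([(402,196)],.008), "chassis end", [px2w(K,T,np.array([(303,300),(397,232),(491,300),(316,480),(478,480)])/1.42,d["p"][2]-.005)])
E
```

```text
[[ 0.5364 -0.0309  0.008 ]
 [ 0.5415 -0.1256  0.008 ]
 [ 0.6446 -0.0275  0.008 ]
 [ 0.6485 -0.1215  0.008 ]]
[ 0.5389 -0.0783  0.008 ] 2.01541724925444 [ 0.6249 -0.0752  0.008 ]
3.0981274004486394
[[ 0.5382 -0.0765  0.008 ]] chassis end [array([[ 0.5232, -0.0458,  0.1878],
       [ 0.5447, -0.0729,  0.1878],
       [ 0.5255, -0.1017,  0.1878],
       [ 0.4614, -0.0497,  0.1878],
       [ 0.4636, -0.103 ,  0.1878]])]
```

carry_out(steps=[[40,0,0,0,0,-0.4],[80,0,-30,0,0,-0.4],[115,0,-60,0,0,-0.4],[129,0,-90,0,0,-0.4],[129,0,-110,0,0,-0.4],[129,0,-120,0,0,-0.4],[129,0,-120,0,0,-0.4],[129,0,-120,0,0,-0.4]])

```text
time: 5.7
eef_pos: [0.6249, -0.0755, 0.0738]
eef_rot: [3.141, -0.001, 0.032]
contact_force: [0.5, 0.2, 0.1]
grip_width: 0.0554
gripper_force: 35.0
```

carry_out(steps=[[0,0,-10,0,0,0.1],[0,0,-18,0,0,0.1],[0,0,-22,0,0,0.1],[0,0,-26,0,0,0.1],[0,0,-30,0,0,0.1],[0,0,-34,0,0,0.1],[0,0,-38,0,0,0.1],[0,0,-42,0,0,0.1],[0,0,-45,0,0,0.1],[0,0,-47,0,0,0.1],[0,0,-48,0,0,0.1],[0,0,-48,0,0,0.1]])

```text
time: 6.9
eef_pos: [0.6244, -0.0756, 0.0267]
eef_rot: [3.141, -0.0, 0.034]
contact_force: [-6.5, 0.7, 17.5]
grip_width: 0.0554
gripper_force: 35.0
```

carry_out(steps=[[0,0,0,0,0,0],[0,0,0,0,0,0],[0,0,0,0,0,0]], fingers=0.8)

```text
time: 7.2
eef_pos: [0.6241, -0.0755, 0.0242]
eef_rot: [-3.141, 0.001, 0.033]
contact_force: [-0.6, 0.4, 0.3]
grip_width: 0.0721
gripper_force: 0.0
```

carry_out(steps=[[0,0,20,0,0,0],[0,0,50,0,0,0],[-20,0,90,0,0,0],[-50,0,120,0,0,0],[-60,0,130,0,0,0],[-60,0,130,0,0,0],[-60,0,130,0,0,0]])

```text
time: 7.9
eef_pos: [0.5646, -0.0756, 0.1537]
eef_rot: [-3.141, 0.001, 0.033]
contact_force: [-0.4, -0.6, -0.3]
grip_width: 0.0733
gripper_force: 0.0
```

```bash
python3 - <<'E'
from h import *
K,T=shot("wrist","w3",None,1.42)
o=ctrl.get_obs();print(o["eef_pos"],o["eef_rot"])
E
```

```text
[ 0.5646 -0.0755  0.1532] [-3.1411  0.0017  0.0333]
```

View pics/w3.png

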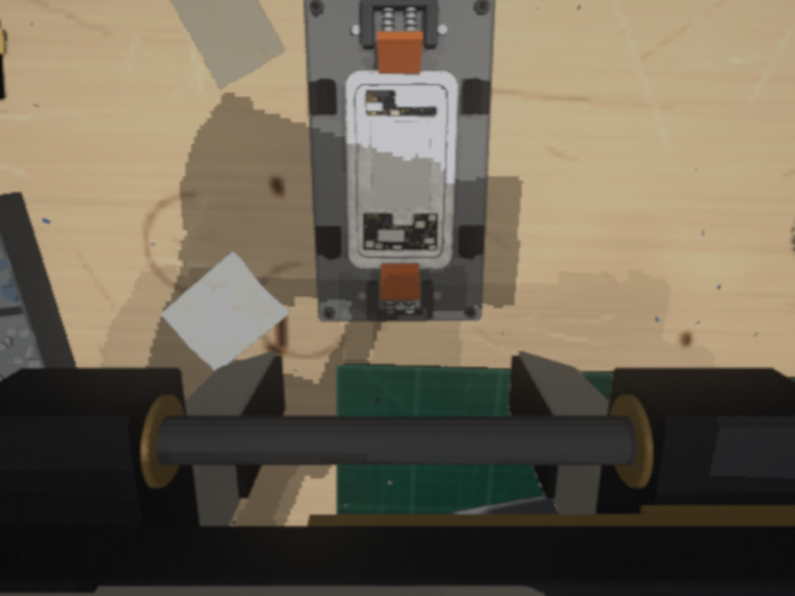

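Here the chassis lies inside the guides (345–460, 72–268), with the orange latch tips at its far end (399,73) and near end (400,264). I'll check against the predicted seated outline.

```bash
python3 - <<'E'
from h import *
d=np.load("pics/w3.npz");K,T=cam("wrist",dict(eef_pos=d["p"],eef_rot=d["r"]))
f=lambda uv,z: px2w(K,T,np.array(uv)/1.42,z)
c=f([(320,320),(480,320)],.008);print(c,c.mean(0))
a=np.radians(2.);L=np.array([np.cos(a),np.sin(a),0]);W=np.array([-L[1],L[0],0]);C=c.mean(0)*[1,1,0]+.086*L;print(C)
P=lambda x,y,z:(w2px(K,T,C+x*L+y*W+[0,0,z])[0]*1.42).round(1)
for n,q in dict(nearmid=(-.05,0,.022),farmid=(.05,0,.022),fl=(.03,.028,.022),fr=(.03,-.028,.022),nl=(-.03,.028,.022),nr=(-.03,-.028,.022),hookn=(-.047,0,.024),hookf=(.047,0,.024)).items(): print(n,P(*q))
print(f([(402,268),(402,72)],.022))
im=d["im"][20:205,200:360]
cv2.imwrite("pics/c3.png",cv2.resize(im,None,fx=3.2,fy=3.2,interpolation=cv2.INTER_CUBIC))
E
```

```text
[[ 0.5381 -0.0317  0.008 ]
 [ 0.5411 -0.1245  0.008 ]] [ 0.5396 -0.0781  0.008 ]
[ 0.6256 -0.0751  0.    ]
nearmid [400.1 264.7]
farmid [400.   62.8]
fl [343.4 106.8]
fr [456.6 106.5]
nl [346.9 227.7]
nr [453.3 227.4]
hookn [400.1 260. ]
hookf [400.  69.]
[[ 0.5738 -0.0779  0.022 ]
 [ 0.6715 -0.0745  0.022 ]]
```

View pics/c3.png

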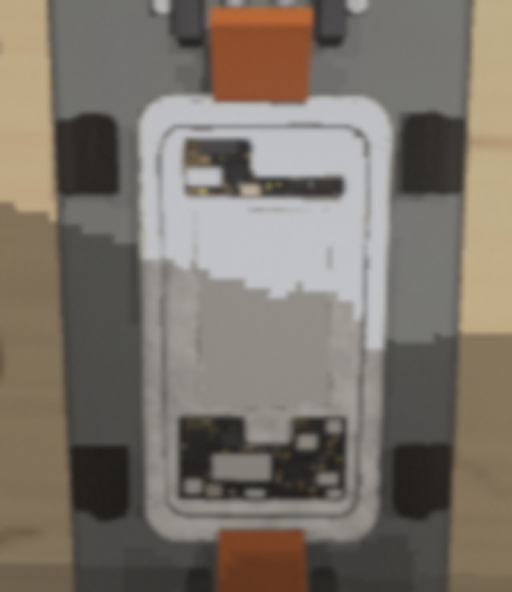

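Both hooks overlap the chassis ends, so it is seated. Grasping the battery across its width would put the gripper body against the drawers, so I'll first grip it lengthwise and bring it into the open.

carry_out(steps=[[20,45,0,0,0,-2],[40,90,0,0,0,-4],[60,135,0,0,0,-6],[85,180,0,0,0,-8],[105,220,-10,0,0,-8],[113,242,-40,0,0,-8],[113,242,-75,0,0,-8],[113,242,-105,0,0,-8],[113,242,-125,0,0,-8],[113,242,-135,0,0,-8],[113,242,-140,0,0,-8],[113,242,-140,0,0,-8],[113,242,-140,0,0,-8]], fingers=1)

```text
time: 9.25
eef_pos: [0.6782, 0.1665, 0.0157]
eef_rot: [-3.141, -0.002, -0.106]
contact_force: [0.0, 0.4, -0.7]
grip_width: 0.0918
gripper_force: 0.0
```

carry_out(steps=[[0,0,0,0,0,0],[0,0,0,0,0,0],[0,0,0,0,0,0],[0,0,0,0,0,0],[0,0,0,0,0,0]], fingers=0.5, grip_force=10)

```text
time: 9.75
eef_pos: [0.6775, 0.1664, 0.0151]
eef_rot: [3.142, -0.0, -0.106]
contact_force: [0.0, 0.1, 1.2]
grip_width: 0.0629
gripper_force: 10.0
```

carry_out(steps=[[0,0,0,0,0,0],[0,0,-2.5,0,0,0],[0,0,-2.5,0,0,0]], fingers=0.78)

```text
time: 10.05
eef_pos: [0.6771, 0.1664, 0.0116]
eef_rot: [3.141, 0.001, -0.106]
contact_force: [-0.6, 1.3, -0.6]
grip_width: 0.0712
gripper_force: 0.0
```

carry_out(steps=[[0,0,0,0,0,0],[0,0,0,0,0,0],[0,0,0,0,0,0],[0,0,0,0,0,0],[0,0,10,0,0,0],[-10,-20,20,0,0,8],[-20,-40,30,0,0,16],[-30,-60,35,0,0,24],[-40,-70,35,0,0,32],[-47,-80,35,0,0,40],[-50,-90,35,0,0,48],[-50,-95,35,0,0,56],[-50,-95,35,0,0,64],[-50,-95,35,0,0,72],[-50,-95,35,0,0,80],[-50,-95,35,0,0,88],[-50,-95,30,0,0,96],[-50,-95,15,0,0,98],[-50,-95,5,0,0,98],[-50,-95,1,0,0,98]], fingers=0.5, grip_force=12)

```text
time: 12.05
eef_pos: [0.6269, 0.0714, 0.0125]
eef_rot: [-3.14, -0.0, 1.603]
contact_force: [-0.4, 0.6, -0.2]
grip_width: 0.0638
gripper_force: 12.0
```

carry_out(steps=[[0,0,0,0,0,0],[0,0,0,0,0,0],[0,0,5,0,0,0],[0,0,20,0,0,0],[0,0,40,0,0,-8],[0,0,40,0,0,-16],[0,0,40,0,0,-24],[0,0,40,0,0,-32],[0,0,40,0,0,-40],[0,0,40,0,0,-48],[0,0,40,0,0,-56],[0,0,40,0,0,-64],[0,0,40,0,0,-72],[0,0,40,0,0,-80],[0,0,40,0,0,-88],[0,0,30,0,0,-90],[0,0,15,0,0,-90],[0,0,4,0,0,-90],[0,0,-1,0,0,-90],[0,0,-1,0,0,-90]], fingers=0.85)

```text
time: 14.05
eef_pos: [0.6271, 0.0714, 0.0119]
eef_rot: [3.142, 0.001, 0.034]
contact_force: [-0.2, 1.0, 0.2]
grip_width: 0.0779
gripper_force: 0.0
```

carry_out(steps=[[0,0,0,0,0,0],[0,0,0,0,0,0],[0,0,0,0,0,0],[0,0,0,0,0,0],[0,0,0,0,0,0],[0,0,0,0,0,0],[0,0,10,0,0,0],[-20,0,40,0,0,0],[-40,0,80,0,0,0],[-60,-20,110,0,0,0],[-60,-60,130,0,0,0],[-60,-100,130,0,0,0],[-60,-130,130,0,0,0],[-60,-145,130,0,0,0],[-60,-145,130,0,0,0],[-60,-145,130,0,0,0]], fingers=0.3, grip_force=15)

```text
time: 15.65
eef_pos: [0.5673, -0.0727, 0.1422]
eef_rot: [-3.141, 0.0, 0.033]
contact_force: [-0.5, -0.4, -0.7]
grip_width: 0.0413
gripper_force: 15.0
```

```bash
python3 - <<'E'
from h import *
K,T=shot("wrist","w4",None,1.42)
o=ctrl.get_obs();print(o["eef_pos"],o["eef_rot"],o["grip_width"])
E
```

```text
[ 0.5673 -0.0722  0.1421] [-3.141   0.0005  0.0343] 0.04194841722356745
```

View pics/w4.png

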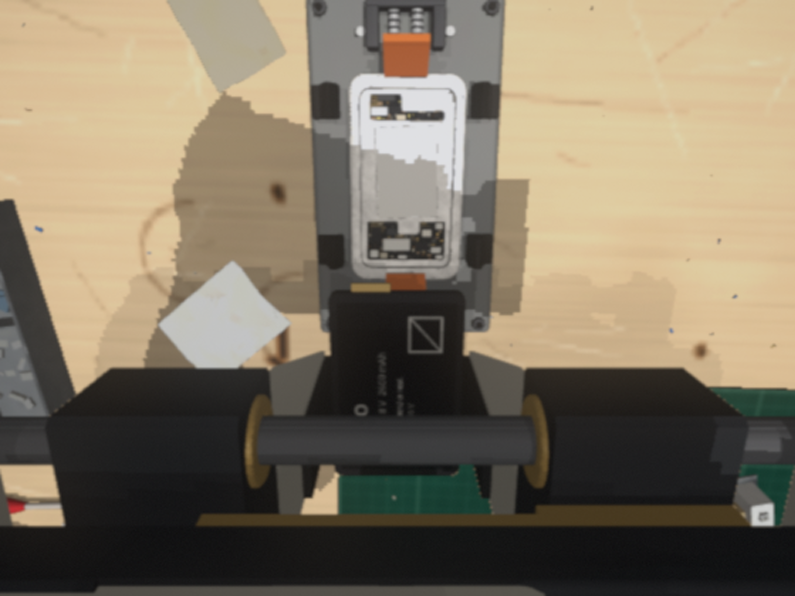

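The battery hangs straight between rows 291 and 473, with its gold connector at the far end. The chassis is still seated and latched.

```bash
python3 - <<'E'
from h import *
d=np.load("pics/w4.npz");K,T=cam("wrist",dict(eef_pos=d["p"],eef_rot=d["r"]))
f=lambda uv,z: px2w(K,T,np.array(uv)/1.42,z)
b=f([(332,291),(465,292),(335,473),(463,473)],d["p"][2]-.007);print(b,b.mean(0)-d["p"])
c=f([(408,75),(407,277),(350,180),(465,180)],.022);print(c,c[:2].mean(0),c[2:].mean(0))
E
```

```text
[[ 0.5976 -0.0521  0.1352]
 [ 0.5985 -0.092   0.1352]
 [ 0.5347 -0.053   0.1352]
 [ 0.5361 -0.0956  0.1352]] [-0.0006 -0.0005 -0.007 ]
[[ 0.6716 -0.0744  0.022 ]
 [ 0.5745 -0.0776  0.022 ]
 [ 0.6227 -0.0477  0.022 ]
 [ 0.6245 -0.1042  0.022 ]] [ 0.623 -0.076  0.022] [ 0.6236 -0.076   0.022 ]
```

carry_out(steps=[[20,-1,-20,0,0,0],[45,-3,-50,0,0,0],[56.5,-3,-75,0,0,0],[56.5,-3,-92,0,0,0],[56.5,-3,-100,0,0,0],[56.5,-3,-104,0,0,0],[56.5,-3,-106,0,0,0],[56.5,-3,-107,0,0,0],[56.5,-3,-107,0,0,0]])

```text
time: 16.6
eef_pos: [0.6243, -0.0766, 0.0361]
eef_rot: [3.141, -0.001, 0.033]
contact_force: [0.6, 0.4, 0.6]
grip_width: 0.0418
gripper_force: 15.0
```

carry_out(steps=[[0,0.5,-1,0,0,0],[0,0.5,-1.5,0,0,0],[0,0.5,-1.5,0,0,0]])

```text
time: 16.9
eef_pos: [0.6239, -0.0761, 0.0339]
eef_rot: [3.141, -0.0, 0.033]
contact_force: [-0.4, 0.1, -0.3]
grip_width: 0.0413
gripper_force: 15.0
```

carry_out(steps=[[0,0,0,0,0,0],[0,0,0,0,0,0],[0,0,0,0,0,0],[0,0,10,0,0,0],[0,0,40,0,0,0],[-30,0,80,0,0,0],[-60,0,115,0,0,0],[-65,0,115,0,0,0],[-65,0,115,0,0,0]], fingers=0.65)

```text
time: 17.8
eef_pos: [0.5588, -0.0762, 0.1504]
eef_rot: [3.141, -0.003, 0.033]
contact_force: [-0.4, 0.3, 0.5]
grip_width: 0.06
gripper_force: 0.0
```

```bash
python3 - <<'E'
from h import *
K,T=shot("wrist","w5",(150,0,430,260),2)
o=ctrl.get_obs();print(o["eef_pos"],o["eef_rot"],o["grip_width"])
E
```

```text
[ 0.559  -0.0761  0.1491] [ 3.1413 -0.0008  0.0331] 0.05958583565410437
```

View pics/w5.png

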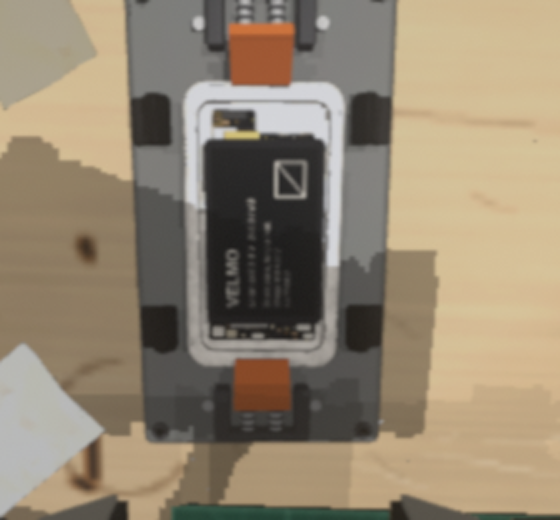

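The battery lies flat and lengthwise in the middle of the chassis, rows 140–324 inside the chassis rows 83–365, with both latches over it. Next is the driver.

carry_out(steps=[[-10,30,20,0,0,8.3],[-25,60,30,0,0,16.6],[-40,90,30,0,0,24.9],[-55,120,30,0,0,33.2],[-70,150,30,0,0,41.5],[-85,180,30,0,0,49.8],[-100,210,30,0,0,58.1],[-115,235,30,0,0,66.4],[-130,260,20,0,0,74.7],[-140,280,10,0,0,83],[-146,286,0,0,0,91.3],[-146,286,0,0,0,91.3],[-146,286,0,0,0,91.3],[-146,286,0,0,0,91.3]], fingers=0.5)

```text
time: 19.25
eef_pos: [0.4137, 0.2097, 0.1488]
eef_rot: [3.141, 0.0, 1.623]
contact_force: [0.4, -0.6, -0.4]
grip_width: 0.0456
gripper_force: 0.0
```

```bash
python3 - <<'E'
from h import *
K,T=shot("wrist","w6",None,1.42)
o=ctrl.get_obs();print(o["eef_pos"],o["eef_rot"],o["grip_width"])
E
```

```text
[0.4137 0.2096 0.1489] [ 3.141  -0.0001  1.6238] 0.045723794406181816
```

View pics/w6.png

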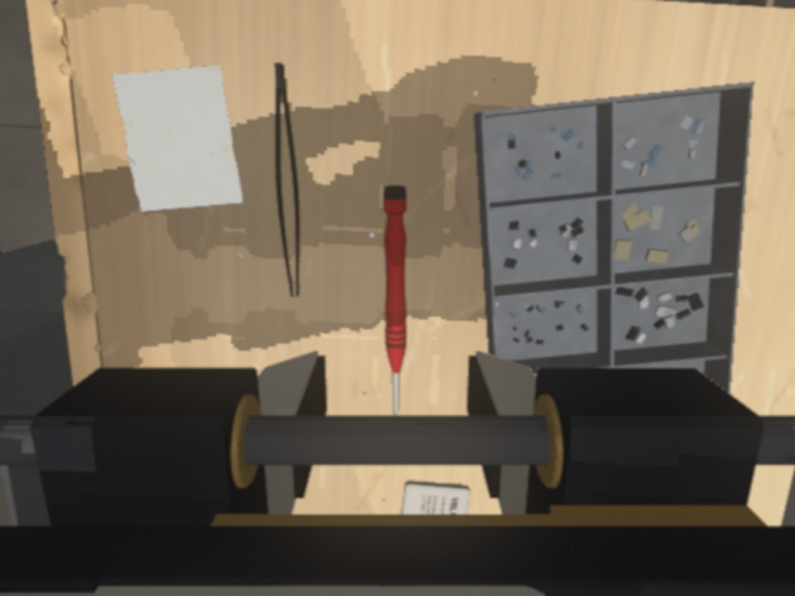

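Driver handle spans (395,187) to (396,372). The tweezers run from (280,64) to the tip (294,296), clear of the tray and the sheet.

```bash
python3 - <<'E'
from h import *
d=np.load("pics/w6.npz");K,T=cam("wrist",dict(eef_pos=d["p"],eef_rot=d["r"]))
f=lambda uv,z: px2w(K,T,np.array(uv)/1.42,z)
for n,uv,z in (("driver",[(395,187),(396,372)],.0065),("tw",[(280,64),(294,296)],.007)):
    p=f(uv,z);v=p[0]-p[1];print(n,p,p.mean(0),np.linalg.norm(v),np.degrees(np.arctan2(v[1],v[0])))
E
```

```text
driver [[0.4091 0.2622 0.0065]
 [0.4152 0.1551 0.0065]] [0.4121 0.2086 0.0065] 0.1072818886077501 93.24179680358262
tw [[0.3483 0.3198 0.007 ]
 [0.3552 0.1989 0.007 ]] [0.3518 0.2593 0.007 ] 0.12117509682365911 93.24045192748311
```

carry_out(steps=[[-1,-1,-30,0,0,0.2],[-1,-1,-70,0,0,0.2],[-1,-1,-100,0,0,0.2],[-1,-1,-120,0,0,0.2],[-1,-1,-130,0,0,0.2],[-1,-1,-135,0,0,0.2],[-1,-1,-135,0,0,0.2],[-1,-1,-135,0,0,0.2]])

```text
time: 20.1
eef_pos: [0.4127, 0.2091, 0.0146]
eef_rot: [3.14, -0.0, 1.63]
contact_force: [0.3, 0.6, 0.4]
grip_width: 0.0457
gripper_force: 0.0
```

carry_out(steps=[[0,0,0,0,0,0],[0,0,0,0,0,0],[0,0,0,0,0,0],[0,0,0,0,0,0],[0,0,0,0,0,0],[0,0,0,0,0,0],[0,0,15,0,0,0],[0,0,50,0,0,0],[0,0,90,0,0,0],[0,0,110,0,0,0]], fingers=0.0, grip_force=20)

```text
time: 21.1
eef_pos: [0.4128, 0.2093, 0.1264]
eef_rot: [3.138, -0.001, 1.63]
contact_force: [0.7, 0.0, 0.2]
grip_width: 0.0119
gripper_force: 20.0
```

carry_out(steps=[[15,-30,0,0,0,8],[32,-65,5,0,0,16],[50,-100,5,0,0,24],[67,-135,5,0,0,32],[85,-170,5,0,0,40],[102,-205,5,0,0,48],[120,-240,5,0,0,56],[137,-275,5,0,0,64],[155,-310,5,0,0,72],[172,-345,0,0,0,80],[190,-380,-20,0,0,88.6],[205,-408,-50,0,0,88.6],[205,-408,-80,0,0,88.6],[205,-408,-90,0,0,88.6],[205,-408,-95,0,0,88.6],[205,-408,-95,0,0,88.6]])

```text
time: 22.7
eef_pos: [0.617, -0.1984, 0.0291]
eef_rot: [3.141, -0.0, -3.106]
contact_force: [0.1, 0.5, 0.1]
grip_width: 0.0125
gripper_force: 20.0
```

carry_out(steps=[[0,0,-7,0,0,0],[0,0,-12,0,0,0],[0,0,-14.5,0,0,0],[0,0,-14.5,0,0,0]])

```text
time: 23.1
eef_pos: [0.6168, -0.1988, 0.0141]
eef_rot: [3.141, -0.0, -3.106]
contact_force: [-0.9, -0.6, -0.5]
grip_width: 0.0118
gripper_force: 20.0
```

carry_out(steps=[[0,0,0,0,0,0],[0,0,0,0,0,0],[0,0,0,0,0,0],[0,0,30,0,0,0],[0,0,70,0,0,0],[0,0,110,0,0,0],[-20,35,120,0,0,-8],[-40,70,120,0,0,-16],[-60,105,120,0,0,-24],[-80,140,120,0,0,-32],[-100,175,120,0,0,-40],[-120,210,120,0,0,-48],[-145,245,120,0,0,-56],[-170,285,120,0,0,-64],[-190,325,110,0,0,-72],[-215,365,100,0,0,-80],[-235,405,90,0,0,-88],[-255,440,80,0,0,-88.8],[-265,458,50,0,0,-88.8],[-265,458,50,0,0,-88.8]], fingers=0.4)

```text
time: 25.1
eef_pos: [0.3486, 0.2602, 0.062]
eef_rot: [-3.137, 0.002, 1.631]
contact_force: [-0.6, -0.6, -0.9]
grip_width: 0.0366
gripper_force: 0.0
```

carry_out(steps=[[0,0,-20,0,0,0],[0,0,-38,0,0,0],[0,0,-47,0,0,0],[0,0,-51,0,0,0],[0,0,-51,0,0,0]])

```text
time: 25.6
eef_pos: [0.3523, 0.2587, 0.0134]
eef_rot: [3.141, 0.0, 1.626]
contact_force: [-0.4, 0.2, 0.6]
grip_width: 0.0369
gripper_force: 0.0
```

carry_out(steps=[[0,0,0,0,0,0],[0,0,0,0,0,0],[0,0,0,0,0,0],[0,0,0,0,0,0],[0,0,0,0,0,0],[0,0,15,0,0,0],[0,0,50,0,0,0],[0,0,90,0,0,0],[0,0,110,0,0,0],[0,0,110,0,0,0]], fingers=0.0, grip_force=15)

```text
time: 26.6
eef_pos: [0.3534, 0.2598, 0.1259]
eef_rot: [3.136, -0.002, 1.627]
contact_force: [-0.2, -0.5, -0.4]
grip_width: 0.0068
gripper_force: 15.0
```

carry_out(steps=[[22,-33,0,0,0,8],[45,-68,5,0,0,16],[68,-103,5,0,0,24],[91,-138,5,0,0,32],[114,-173,5,0,0,40],[137,-208,5,0,0,48],[160,-243,5,0,0,56],[183,-278,5,0,0,64],[206,-313,5,0,0,72],[229,-348,5,0,0,80],[252,-383,0,0,0,88.8],[274,-417.5,-20,0,0,88.8],[274,-417.5,-55,0,0,88.8],[274,-417.5,-80,0,0,88.8],[274,-417.5,-92,0,0,88.8],[274,-417.5,-92,0,0,88.8]])

```text
time: 28.2
eef_pos: [0.6243, -0.1578, 0.0284]
eef_rot: [3.139, -0.005, -3.106]
contact_force: [-0.5, 0.4, -0.1]
grip_width: 0.007
gripper_force: 15.0
```

carry_out(steps=[[1,0,-8,0,0,0],[1,0,-14,0,0,0],[1,0,-17,0,0,0],[1,0,-17,0,0,0],[1,0,-17,0,0,0]])

```text
time: 28.7
eef_pos: [0.6271, -0.1586, 0.0147]
eef_rot: [-3.141, 0.001, -3.106]
contact_force: [0.0, -0.6, -1.2]
grip_width: 0.0072
gripper_force: 15.0
```

carry_out(steps=[[0,0,-1.2,0,0,0],[0,0,-1.2,0,0,0]])

```text
time: 28.9
eef_pos: [0.6273, -0.1587, 0.0136]
eef_rot: [-3.141, 0.001, -3.106]
contact_force: [0.3, 0.9, 1.1]
grip_width: 0.0071
gripper_force: 15.0
```

carry_out(steps=[[0,0,0,0,0,0],[0,0,0,0,0,0],[0,0,0,0,0,0],[0,0,20,0,0,0],[0,0,60,0,0,0],[0,0,100,0,0,0],[-8,-40,130,0,0,0],[-15,-80,140,0,0,0],[-20,-120,140,0,0,0],[-24,-150,140,0,0,0],[-28,-163,140,0,0,0],[-28,-163,140,0,0,0],[-28,-163,140,0,0,0]], fingers=0.2)

```text
time: 30.2
eef_pos: [0.5989, -0.3203, 0.1527]
eef_rot: [3.14, -0.0, -3.106]
contact_force: [0.1, 0.7, 0.7]
grip_width: 0.0182
gripper_force: 0.0
```

```bash
python3 - <<'E'
from h import *
K,T=shot("wrist","w7",None,1.42)
o=ctrl.get_obs();print(o["eef_pos"],o["eef_rot"],o["grip_width"])
E
```

```text
[ 0.5992 -0.3198  0.1528] [ 3.1405 -0.0004 -3.1052] 0.018455593581917434
```

View pics/w7.png

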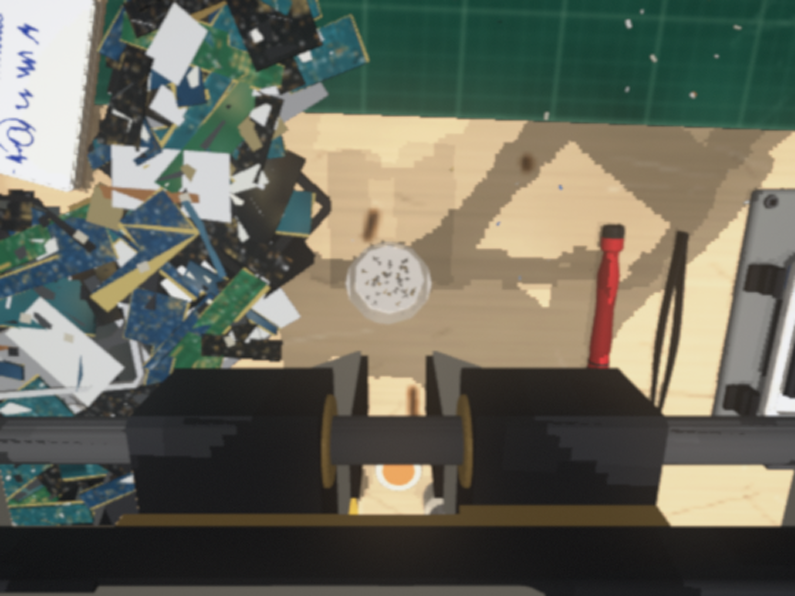

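The driver and tweezers lie parallel on the cradle's right, from (612,228) and (682,232) down. The dish is at (388,282), with the board pile to its left out to about (325,205) and a bottle at (397,470).

```bash
python3 - <<'E'
from h import *
d=np.load("pics/w7.npz");K,T=cam("wrist",dict(eef_pos=d["p"],eef_rot=d["r"]))
f=lambda uv,z: px2w(K,T,np.array(uv)/1.42,z)
print("dish",f([(388,280),(347,280),(430,282),(389,322),(389,242)],.009))
print("pile",f([(300,310),(325,205),(285,350),(313,250)],.01)); print("bottle",f([(397,470)],.04))
print("driver",f([(612,228),(600,365)],.0065),"tw",f([(682,232),(657,405)],.007), "cradle",f([(752,190),(712,415)],.008))
print(ctrl.get_obs()["q"])
E
```

```text
dish [[ 0.5971 -0.3245  0.009 ]
 [ 0.5979 -0.3476  0.009 ]
 [ 0.5974 -0.3008  0.009 ]
 [ 0.622  -0.3232  0.009 ]
 [ 0.5754 -0.3246  0.009 ]]
pile [[ 0.6162 -0.3742  0.01  ]
 [ 0.5562 -0.3598  0.01  ]
 [ 0.641  -0.3834  0.01  ]
 [ 0.5811 -0.3665  0.01  ]]
bottle [[ 0.6988 -0.316   0.04  ]]
driver [[ 0.5638 -0.2015  0.0065]
 [ 0.6456 -0.1966  0.0065]] tw [[ 0.5646 -0.1625  0.007 ]
 [ 0.6705 -0.1584  0.007 ]] cradle [[ 0.5405 -0.1294  0.008 ]
 [ 0.6755 -0.1242  0.008 ]]
[-0.6033  0.695   1.1621  0.0007  1.2855 -2.2106]
```

carry_out(steps=[[-1,-4,0,0,0,-8.5],[-1,-4,0,0,0,-17],[-1,-4,0,0,0,-25.5],[-1,-4,0,0,0,-34],[-1,-4,0,0,0,-42.5],[-1,-4,0,0,0,-51],[-1,-4,0,0,0,-59.5],[-1,-4,0,0,0,-68],[-1,-4,0,0,0,-76.5],[-1,-4,0,0,0,-85],[-1,-4,0,0,0,-93.5],[-1,-4,0,0,0,-102],[-1,-4,0,0,0,-110.5],[-1,-4,-20,0,0,-119],[-1,-4,-45,0,0,-127.5],[-1,-4,-75,0,0,-132],[-1,-4,-95,0,0,-132],[-1,-4,-105,0,0,-132],[-1,-4,-110,0,0,-132],[-1,-4,-110,0,0,-132]], fingers=0.76)

```text
time: 32.25
eef_pos: [0.5983, -0.3248, 0.0432]
eef_rot: [3.142, -0.0, 0.874]
contact_force: [0.4, 0.7, 0.1]
grip_width: 0.0696
gripper_force: 0.0
```

carry_out(steps=[[0,0,-15,0,0,0],[0,0,-25,0,0,0],[0,0,-29,0,0,0],[0,0,-29,0,0,0]])

```text
time: 32.65
eef_pos: [0.5973, -0.3253, 0.0129]
eef_rot: [-3.14, 0.0, 0.873]
contact_force: [0.6, 0.2, -0.2]
grip_width: 0.0697
gripper_force: 0.0
```

carry_out(steps=[[0,0,0,0,0,0],[0,0,0,0,0,0],[0,0,0,0,0,0],[0,0,0,0,0,0],[0,0,0,0,0,0],[0,0,0,0,0,0]], fingers=0.3, grip_force=12)

```text
time: 33.25
eef_pos: [0.5981, -0.3257, 0.0145]
eef_rot: [3.141, -0.0, 0.873]
contact_force: [-0.1, 0.0, 2.2]
grip_width: 0.045
gripper_force: 12.0
```

carry_out(steps=[[0,0,8,0,0,0],[0,0,25,0,0,0],[0,0,50,0,0,0],[0,0,75,0,0,0],[0,10,95,0,0,0],[2,30,105,0,0,2],[4,60,110,0,0,6],[6,92,110,0,0,10],[8,125,110,0,0,14],[10,158,110,0,0,18],[12,191,110,0,0,22],[14,224,110,0,0,26],[16,257,110,0,0,30],[18,288,110,0,0,34],[20,315,105,0,0,38],[22,335,95,0,0,40],[23,347,75,0,0,40],[23,351,50,0,0,40],[23,351,30,0,0,40],[23,351,20,0,0,40]])

```text
time: 35.25
eef_pos: [0.619, 0.0269, 0.0318]
eef_rot: [-3.138, -0.001, 1.574]
contact_force: [-1.6, -0.2, -0.4]
grip_width: 0.0448
gripper_force: 12.0
```

carry_out(steps=[[0,0,-8,0,0,0],[0,0,-14,0,0,0],[0,0,-17,0,0,0],[0,0,-18,0,0,0],[0,0,-18,0,0,0],[0,0,-18,0,0,0]])

```text
time: 35.85
eef_pos: [0.6212, 0.0253, 0.0166]
eef_rot: [3.141, 0.0, 1.571]
contact_force: [0.2, -0.8, -0.4]
grip_width: 0.0451
gripper_force: 12.0
```

carry_out(steps=[[0,0,-1,0,0,0],[0,0,-2,0,0,0],[0,0,-2,0,0,0]])

```text
time: 36.15
eef_pos: [0.6211, 0.0254, 0.0144]
eef_rot: [3.141, 0.0, 1.571]
contact_force: [-0.5, 0.1, 2.7]
grip_width: 0.0449
gripper_force: 12.0
```

carry_out(steps=[[0,0,0,0,0,0],[0,0,0,0,0,0],[0,0,0,0,0,0],[0,0,0,0,0,0],[0,0,15,0,0,0],[0,0,50,0,0,0],[0,0,100,0,0,0],[-50,0,150,0,0,0],[-100,20,190,0,0,0],[-150,60,220,0,0,0],[-180,100,240,0,0,0],[-200,140,250,0,0,0],[-220,180,250,0,0,0],[-220,200,250,0,0,0],[-220,200,250,0,0,0]], fingers=0.76)

```text
time: 37.65
eef_pos: [0.399, 0.2288, 0.2664]
eef_rot: [3.139, -0.003, 1.575]
contact_force: [0.7, -0.1, -0.3]
grip_width: 0.0699
gripper_force: 0.0
```

```bash
python3 - <<'E'
from h import *
shot("top","t8",(220,110,440,230),3.6)
o=ctrl.get_obs();print(o["time"],o["eef_pos"],o["grip_width"])
E
```

```text
37.7 [0.3994 0.2285 0.266 ] 0.06979193791259375
```

View pics/t8.png

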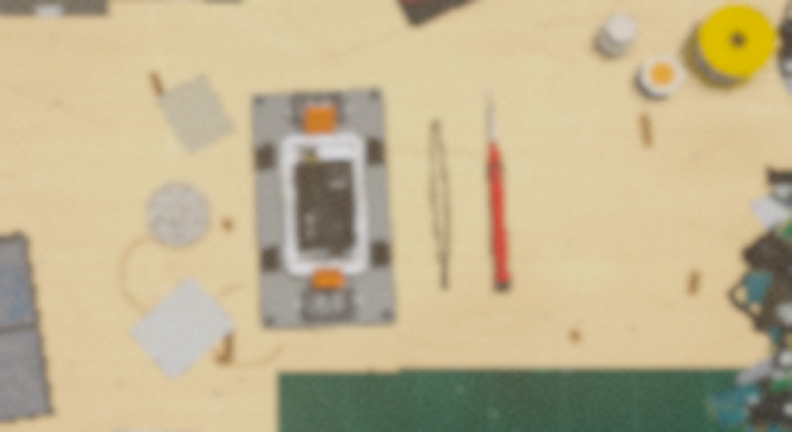

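The picture shows the chassis and battery latched in the cradle at (323,205). The tweezers (440,204) and driver (497,191) are parallel on the right, and the dish (178,214) is level on the left, all as asked. Handing in.

```bash
python3 -c "
from station import ctrl
print(ctrl.sign_off())"
```

```text
the job is handed in; nothing more can be done
None
```

I handed the job in at about 38 s: the chassis is latched in the cradle with the battery on it, the driver and tweezers lie parallel on the right, and the dish is on the left. The final camera view showed everything in place, but sign-off returned no verdict.

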